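Unbolt and open the shielded test box

TASK

Open the shielded test box using fingertips only, gripping and lifting nothing: hold the yellow spring catch bar down with one fingertip while the other fingertip pushes the red lug of the bolt fully back, away from the blue cover, then let the catch spring up again so that it keeps the bolt back. Finally push the blue cover fully open with a fingertip, away from the robot, and leave the loose parts and tools lying on and round the box where they are.

Things in the scene. Friction and masses are not known exactly. Their poses are not given: they have to be found in the camera images.
- test_box: Grey box with aluminium deck, 180 (its x) x 250 (its y) mm, fixed to the table; deck 60 mm above the table. Origin: centre of the underside. Its x axis points away from the robot (yaw up to 0.3 rad), y left, z up. Right half: yellow catch bar in front, bolt with red lug behind it; left half: blue sliding cover. Two small loose parts lie near the deck's right front and right rear corners.
- catch_top (a point): Centre of the flat top of the yellow spring catch bar; moves with it. The top measures 36 mm (box x) by 100 mm (box y), 34 mm above the deck when up. It can be pressed anywhere along its length, and a fingertip can slide along it.
- catch (a joint): How far the catch bar is pressed down, m: 0 up, 0.009 on its stop (top then 25 mm above the deck). Spring: about 4 N to start, 7 N fully down. Beyond 0.006 its steel tooth is clear of the bolt; otherwise the tooth blocks the bolt. It springs up by itself.
- lug (a point): Middle of the red lug, 36 mm above the deck; moves with the bolt. Upright plate 24 mm wide (box x), 8 mm thick (box y), top 48 mm above the deck. Bolt home: 55 mm beyond (box +x) and 5 mm left (+y) of catch_top. A fingertip level with the pressed catch bar meets its left face; nothing else there rises over 22 mm above the deck.
- bolt (a joint): How far the bolt is pushed back, m, along the box's -y (to the right): 0 home (nose in the keeper of the cover, cover locked), 0.030 fully back. Friction about 3 N. Past 0.021 the catch, let go, springs up behind its collar and keeps it back.
- cover_front (a point): Centre of the front (robot-side) face of the blue cover, 11 mm above the deck; moves with the cover. The cover is a block 95 x 95 mm, too wide to grip, from the deck to 22 mm above it; the upright front face is 85 mm wide (box y). In front of it lie 40 mm of free deck.
- cover (a joint): How far the cover is pushed open, m, along the box's +x (away from the robot): 0 shut, 0.070 fully open. Friction about 3 N. It is locked as long as the bolt is home.
- loose_knob: Small beige knob, 26 mm across and 21 mm high, loose near the right rear corner of the deck: leave alone. Origin: centre of its underside.
- loose_adapter: Small pale coaxial adapter, 16 x 34 x 14 mm, loose near the right front corner of the deck: leave alone. Origin: centre of its underside.
- cutters: Red-handled side cutters, 150 x 47 x 12 mm, on the table to the right: leave alone. Origin: centre of its underside.
- cell_a: Upright battery, 33 mm across, 60 mm high, to the right of the box: leave alone. Origin: centre of its underside.
- cell_b: Another such battery.
- reel: Solder reel, 55 mm across, 45 mm high, to the right of the box: leave alone. Origin: centre of its underside.

How it is judged:
By the outcome, as a careful person would: the job done as asked, in the order asked, and still so for the second after the job is handed in, with the robot touching nothing.
It also fails if it takes over 51 s, if anything falls off the work surface, if the arm or the gripper's body presses on something with over 40 N, if the wrist force passes 120 N, or if a joint passes its speed limit or range.

ROBOT

A 6-joint arm with a two-finger parallel gripper is mounted at the origin on a cart in front of the work surface, level with it; the furniture and walls round the work are solid. World frame = base frame: x ahead of the robot, y to its left, z up, the work surface at z = 0. Lengths are in m, angles in rad, forces in N, time in s.
With the tool pointing down it reaches from about 0.375 to 0.975 m from the base axis. Payload 3.8 kg.
Tool frame: the origin (TCP) lies midway between the tips of the shut fingers; the grasp point (between the pads) lies 19 mm behind it; z points along the fingers, y is the line along which they close (so a half turn about z gives the same grasp; the last joint's range is limited). The gripper opens to 85 mm and grips with 20 to 120 N. Pads are 22 mm wide; open, the fingers measure 114 mm over their backs; the gripper's body (76 mm by 85 mm) begins 54 mm behind the grasp point. The pads swing forward as they close: fully open they stand 13 mm farther back than shut.
Start: joints at [1.104, 0.264, 1.604, -0, 1.274, -0.037], TCP at [0.281, 0.614, 0.231] pointing down, gripper open.
Joint ranges: [-2.63, 2.63], [-0.94, 2.18], [0.31, 2.57], [-1.31, 4.45], [0, 2.66], [-2.55, 2.55]. Speed limits (rad/s): [2.57, 2.57, 3.14, 3.14, 3.14, 3.14].

INTERFACE

Orientations are given as a rotation vector (axis times angle).
In Python, from workcell import bot gives the robot as it stands.
- The arm moves only by the tool servo_tool, never from a script. Its argument "series" is a list of rows, each a list of 7 numbers: the shift along the world's x, y, z in units of 0.15 m (1.0 is 0.15 m), then the turn, a rotation vector about the world's x, y, z in units of 180 degrees (1.0 is 180 degrees), then the closure, from 0 (fully open) to 1 (shut). A call has 1 to 20 rows; each row is the pose to reach, as a shift and turn from the pose commanded when the call began, turning the shorter way round; what a row does not reach only later rows make up. A row lasts 1/10 s, in which the tool goes at most 50 mm and 8.59 degrees, less where a joint would pass 70% of its speed; a pose out of reach is approached as far as the arm can. A call with a number of a shift or a turn outside -1 to 1 is refused whole. A call with a gripper value outside its range is refused whole. The fingers move at their own pace and stop on an object; "newtons" is the grip in N (left out, the last holds). Time passes only in rows, so rows that repeat a pose let the fingers close. It gives the time, the measured TCP pose, the force, the opening and the grip force at its end, in the units of the state.
- bot.read_state(): the state, without advancing time (a new reading comes with each control period).
- bot.read_camera(name): name is "scene" or "top" or "wrist"; returns the picture (480x640x3 uint8, red, green, blue); there is no depth.
- bot.camera_info(name): a dict with "vertical_fov" (degrees; the focal length in pixels is half the picture's height over the tangent of half this angle, whatever the lens; pixels are square), "cx", "cy" (the principal point, pixels), "dist" ([k1, k2, p1, p2, k3] as OpenCV has them; the pictures are not rectified), "R" (3x3) and "t" (3): a world point X has camera coordinates R X + t. Camera axes: x right, y down, z forward; pixel columns grow to the right and rows downward; lengths in m; the calibration is good to about 2 mm. A picture is of the moment at which its call begins: read the wrist's pose just before it. camera_info takes no time and is no camera call; for the wrist camera it gives the pose at the moment of the call.
- bot.finish_job(): hands the job in; it is judged then, once.
Trained networks look in the newest picture that a camera, given by its name, has taken for a name from the list of things; names that differ only in an ending like _2 or _b are one class to them, and where a whole thing is asked for, a point or a joint stands for the part that bears it (a point fixed in the world has none). Each returns a list of dicts, best first, with "score" (0 to 1); they miss things now and then, are a little off and sometimes report something else, mostly with a low value. They report only what shows in the picture. A call takes as long as a camera call.
- bot.recognise(target, camera): "box" ([left, top, right, bottom] as shares, 0 to 1, of the picture: columns of its width, rows of its height, round what is visible of it).
- bot.trace(target, camera): "mask" (480x640 bool, what is visible of it) and "box" ([left, top, right, bottom] as shares, 0 to 1, of the picture: columns of its width, rows of its height, round what is visible of it).
- bot.mark_of(target, camera): "at" ([row, column] as shares, 0 to 1, of the picture: columns of its width, rows of its height: a listed point, or the origin of a listed thing).
The state is a dict: "time": time; "q": joint angles; "joint_vel": joint speeds; "joint_torque": joint torques, N m; "tool_pos": TCP position; "tcp_rot": TCP orientation; "wrist_force": force on the tool from outside, world axes, zero at the start; "torque": the same for the moment, N m; "width": opening from 0.0 (shut) to 1.0 (fully open); "grip_force": force on a finger pad.
Only numpy, scipy, OpenCV 4.12 (cv2) and the standard library are available. Lean on these libraries where they do the work, as an engineer would, in place of code of your own. Each camera call takes 0.05 s, during which the arm holds its last target. There are 200 camera calls.

## Working session

There is one attempt and no reset: what is moved stays moved. The work goes in short steps, Python scripts to look and compute and a tool call to move; the robot and the scene stay as the last step left them, time stands still between calls to the robot, and variables do not carry over. Pictures are saved under pics/ and viewed, at most 10 in all, crops included, and the job is handed in when it is done.

Besides the shell and the picture viewer there is one more tool, called as a command line: name --pt "numbers of a row" for each row, then --argument value for the rest. servo_tool: Moves the arm, as the interface text tells. Shifts and turns lie within -1 to 1; 1 stands for 0.15 m of shift or 180 degrees of turn. Its arguments: {"type":"object","properties":{"series":{"type":"array","items":{"type":"array","items":{"type":"number"}}},"newtons":{"type":"number"}},"required":["series"]}

```bash
mkdir -p pics; cat > h.py <<'E'
import numpy as np,cv2
from workcell import bot
def K(n):
    i=bot.camera_info(n); f=240/np.tan(np.radians(i["vertical_fov"])/2)
    return np.array([[f,0,i["cx"]],[0,f,i["cy"]],[0,0,1]]),np.array(i["dist"],float),np.array(i["R"]),np.array(i["t"])
def ray(n,rc):
    k,d,R,t=K(n); p=cv2.undistortPoints(np.array([[[rc[1]*640,rc[0]*480]]],float),k,d)[0,0]
    return -R.T@t, R.T@np.array([p[0],p[1],1])
def atz(n,rc,z):
    o,v=ray(n,rc); return o+v*(z-o[2])/v[2]
def proj(n,P):
    k,d,R,t=K(n); return cv2.projectPoints(np.array(P,float).reshape(-1,1,3),cv2.Rodrigues(R)[0],t,k,d)[0][:,0]
E
python3 - <<'E'
from h import *
s=bot.read_state();print(s["time"],s["tool_pos"],s["tcp_rot"],s["width"])
Z=dict(catch_top=.094,lug=.096,cover_front=.071,test_box=0,loose_knob=.06,loose_adapter=.06)
for n in["top","scene"]:
    cv2.imwrite(f"pics/{n}.png",bot.read_camera(n)[:,:,::-1])
    for t,z in Z.items():
        for m in bot.mark_of(t,n)[:2]: print(n,t,round(m["score"],2),np.round(m["at"],3),atz(n,m["at"],z).round(4))
print(bot.read_state()["time"])
E
```

```text
0.0 [0.2809196  0.61294878 0.22994816] [-0.66981641 -3.06877763  0.00344646] 1.001926857976856
top catch_top 0.63 [0.507 0.524] [ 0.514  -0.1653  0.094 ]
top lug 0.71 [0.453 0.527] [ 0.5646 -0.1681  0.096 ]
top cover_front 0.9 [0.518 0.438] [ 0.503  -0.0582  0.071 ]
top test_box 0.62 [0.475 0.494] [ 0.5541 -0.124   0.    ]
top loose_knob 0.53 [0.408 0.569] [ 0.6139 -0.2197  0.06  ]
top loose_adapter 0.66 [0.554 0.564] [ 0.4742 -0.2163  0.06  ]
scene catch_top 0.86 [0.5   0.502] [ 0.5087 -0.1653  0.094 ]
scene lug 0.63 [0.476 0.47 ] [ 0.5633 -0.1659  0.096 ]
scene lug 0.33 [0.463 0.57 ] [ 0.4908 -0.2644  0.096 ]
scene cover_front 0.95 [0.569 0.441] [ 0.5086 -0.0673  0.071 ]
scene test_box 0.66 [0.582 0.462] [ 0.5524 -0.1364  0.    ]
scene loose_knob 0.7 [0.463 0.478] [ 0.6181 -0.2323  0.06  ]
scene loose_adapter 0.66 [0.518 0.552] [ 0.4814 -0.2223  0.06  ]
0.7
```

View pics/top.png

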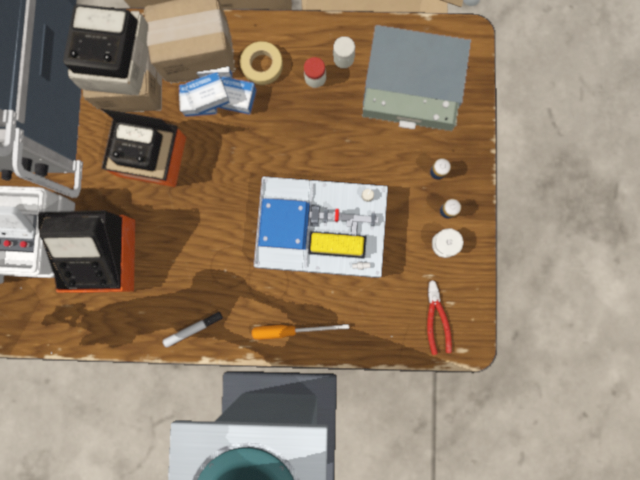

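View pics/scene.png

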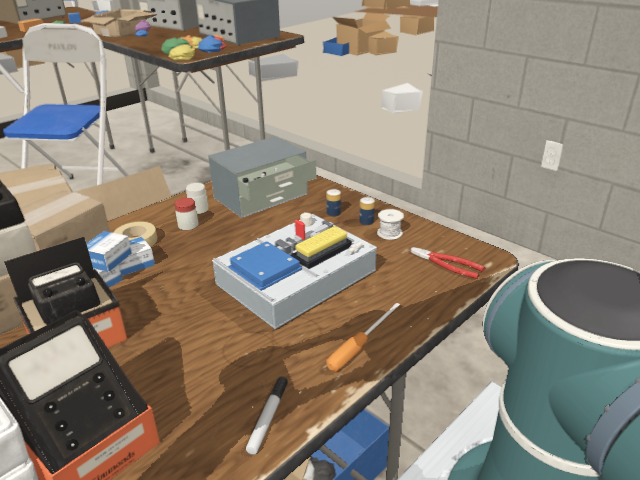

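Top and scene views agree: the box is near (0.55, -0.13) with a small yaw, the catch (yellow) is at px (337,244), the lug (red) at (337,215), and the cover (blue) at (284,222). Next I move over it for a closer look.

servo_tool --pt "0.33 -1 0.5 0 0 -0.077 0.48" --pt "0.33 -1 0.5 0 0 -0.077 0.48" --pt "0.33 -1 0.5 0 0 -0.077 0.48" --pt "0.33 -1 0.5 0 0 -0.077 0.48"

```text
time: 1.1
tool_pos: [0.3321, 0.4614, 0.3089]
tcp_rot: [1.037, 2.964, 0.004]
wrist_force: [0.1, -0.1, 0.9]
width: 0.523
grip_force: 0.0
```

servo_tool --pt "0.33 -1 0 0 0 -0.077 0.48" --pt "0.33 -1 0 0 0 -0.077 0.48" --pt "0.33 -1 0 0 0 -0.077 0.48" --pt "0.33 -1 0 0 0 -0.077 0.48"

```text
time: 1.5
tool_pos: [0.3813, 0.3095, 0.3067]
tcp_rot: [1.391, 2.815, -0.001]
wrist_force: [-0.9, 0.3, 0.2]
width: 0.52
grip_force: 0.0
```

servo_tool --pt "0.33 -1 0 0 0 -0.077 0.48" --pt "0.33 -1 0 0 0 -0.077 0.48" --pt "0.33 -1 0 0 0 -0.077 0.48" --pt "0.33 -1 0 0 0 -0.077 0.48"

```text
time: 1.9
tool_pos: [0.431, 0.1601, 0.3066]
tcp_rot: [1.721, 2.626, -0.001]
wrist_force: [-1.2, 0.8, -0.3]
width: 0.52
grip_force: 0.0
```

servo_tool --pt "0.33 -1 0 0 0 -0.077 0.48" --pt "0.33 -1 0 0 0 -0.077 0.48" --pt "0.33 -1 0 0 0 -0.077 0.48" --pt "0.33 -1 0 0 0 -0.077 0.48"

```text
time: 2.3
tool_pos: [0.4806, 0.0105, 0.3064]
tcp_rot: [2.025, 2.4, -0.001]
wrist_force: [0.1, 0.6, 1.0]
width: 0.521
grip_force: 0.0
```

servo_tool --pt "0.33 -1 0 0 0 -0.077 0.48" --pt "0.33 -1 0 0 0 -0.077 0.48" --pt "0.33 -1 0 0 0 -0.077 0.48" --pt "0.33 -1 0 0 0 -0.077 0.48" --pt "0.33 -1 0 0 0 -0.077 0.48" --pt "0.33 -1 0 0 0 -0.077 0.48"

```text
time: 2.9
tool_pos: [0.5288, -0.1346, 0.306]
tcp_rot: [-2.294, -2.144, -0.001]
wrist_force: [0.6, -0.6, 1.0]
width: 0.524
grip_force: 0.0
```

```bash
cat > look.py <<'E'
from h import *
import sys
s=bot.read_state();R=cv2.Rodrigues(np.array(s["tcp_rot"]))[0]
print(s["time"],s["tool_pos"].round(4) if hasattr(s["tool_pos"],"round") else s["tool_pos"],"\n",R.round(3),s["width"],np.round(s["wrist_force"],1))
Z=dict(catch_top=.094,lug=.096,cover_front=.071,test_box=0,loose_knob=.06,loose_adapter=.06)
n="wrist"
cv2.imwrite(f"pics/{sys.argv[1]}.png",bot.read_camera(n)[:,:,::-1])
for t,z in Z.items():
    for m in bot.mark_of(t,n)[:2]: print(t,round(m["score"],2),np.round(m["at"],3),atz(n,m["at"],z).round(4))
for t,z in dict(catch_top=.094,cover=.082).items():
    for m in bot.trace(t,n)[:1]:
        c=max(cv2.findContours(m["mask"].astype(np.uint8),0,2)[0],key=cv2.contourArea)
        print(t,m["score"]); print(np.array([atz(n,(p[1]/480,p[0]/640),z)[:2] for p in cv2.boxPoints(cv2.minAreaRect(c))]).round(4).tolist())
E
python3 look.py w1
```

```text
2.9 [ 0.5288 -0.1346  0.306 ] 
 [[ 0.067  0.998 -0.001]
 [ 0.998 -0.067  0.001]
 [ 0.001 -0.001 -1.   ]] 0.5235573553730037 [ 0.6 -0.6  1. ]
catch_top 0.68 [0.515 0.488] [ 0.516  -0.1698  0.094 ]
lug 0.57 [0.511 0.575] [ 0.574  -0.1714  0.096 ]
cover_front 0.85 [0.29  0.462] [ 0.5065 -0.0612  0.071 ]
test_box 0.7 [0.428 0.538] [ 0.556  -0.1458  0.    ]
loose_knob 0.85 [0.584 0.63 ] [ 0.6183 -0.2293  0.06  ]
loose_adapter 0.69 [0.585 0.443] [ 0.4774 -0.2204  0.06  ]
catch_top 0.83
[[0.4982, -0.1197], [0.5567, -0.1194], [0.5592, -0.2194], [0.4961, -0.22]]
cover 0.67
[[0.5097, -0.0171], [0.6026, -0.0233], [0.6008, -0.136], [0.4997, -0.1292]]
```

View pics/w1.png

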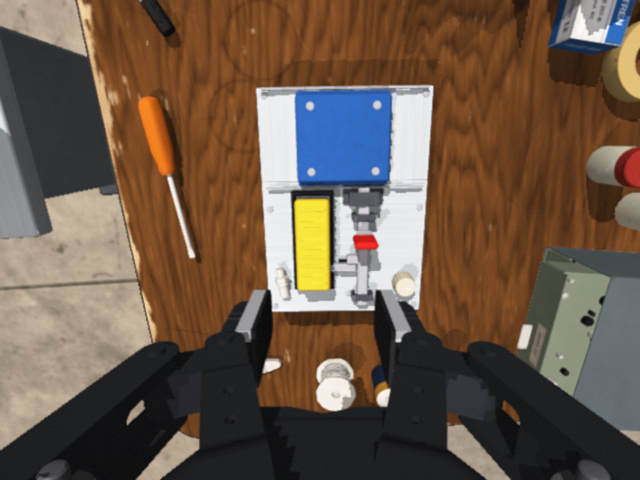

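Wrist view: catch top spans px (295..329, 197..290), red lug is at (366,242), blue cover spans (297..390, 91..184), and the fingertips are at the bottom. I'll refine these by colour.

```bash
cat > col.py <<'E'
from h import *
import sys
im=cv2.imread(sys.argv[1]); hsv=cv2.cvtColor(im,cv2.COLOR_BGR2HSV)
def m(lo,hi,roi):
    a=cv2.inRange(hsv,lo,hi); b=np.zeros_like(a); x0,y0,x1,y1=roi; b[y0:y1,x0:x1]=a[y0:y1,x0:x1]
    return max(cv2.findContours(b,0,2)[0],key=cv2.contourArea)
def W(pts,z): return np.array([atz("wrist",((p[1]+.5)/480,(p[0]+.5)/640),z)[:2] for p in pts])
for nm,lo,hi,roi,z in[("catch",(22,120,120),(35,255,255),(270,180,345,310),.094),("cover",(100,120,60),(125,255,255),(280,60,400,200),.082),("lug",(0,150,100),(8,255,255),(340,220,390,270),.108)]:
    c=m(lo,hi,roi); P=W(c[:,0],z).astype(np.float32)*1000
    (cx,cy),(w,h),a=cv2.minAreaRect(P); print(nm,(cx,cy),(w,h),a,cv2.boundingRect(c)); print(cv2.boxPoints(cv2.minAreaRect(P)).round(1).tolist())
print(W([(258,88),(432,86),(421,311),(272,311)],.06).round(4).tolist())
E
python3 col.py pics/w1.png
```

```text
catch (516.1862182617188, -170.73855590820312) (100.22407531738281, 35.63969802856445) 86.44658660888672 (294, 198, 36, 93)
[[495.29998779296875, -219.60000610351562], [530.9000244140625, -221.89999389648438], [537.0999755859375, -121.80000305175781], [501.5, -119.5999984741211]]
cover (554.8703002929688, -66.07783508300781) (91.05117797851562, 93.24510955810547) 86.99017333984375 (295, 90, 97, 96)
[[505.8999938964844, -109.0999984741211], [599.0, -114.0], [603.7999877929688, -23.100000381469727], [510.70001220703125, -18.200000762939453]]
lug (570.672119140625, -165.7687225341797) (13.521324157714844, 23.339513778686523) 86.14693450927734 (354, 235, 24, 14)
[[558.5999755859375, -171.6999969482422], [581.9000244140625, -173.3000030517578], [582.7999877929688, -159.8000030517578], [559.5, -158.1999969482422]]
[[0.4724, -0.0103], [0.6488, -0.0202], [0.64, -0.272], [0.4601, -0.2598]]
```

servo_tool --pt "0.109 -0.08 -1 0 0 0 0.48" --pt "0.109 -0.08 -1 0 0 0 0.48" --pt "0.109 -0.08 -1 0 0 0 0.48" --pt "0.109 -0.08 -1 0 0 0 0.48" --pt "0.109 -0.08 -1 0 0 0 0.48"

```text
time: 3.85
tool_pos: [0.5443, -0.1481, 0.1556]
tcp_rot: [-2.294, -2.142, 0.002]
wrist_force: [0.5, -0.2, 0.1]
width: 0.517
grip_force: 0.0
```

servo_tool --pt "0 0 -0.15 0 0 0 0.48" --pt "0 0 -0.29 0 0 0 0.48" --pt "0 0 -0.29 0 0 0 0.48" --pt "0 0 -0.29 0 0 0 0.48"

```text
time: 4.25
tool_pos: [0.5468, -0.1488, 0.1157]
tcp_rot: [2.294, 2.142, 0.003]
wrist_force: [0.3, 0.3, -0.1]
width: 0.518
grip_force: 0.0
```

```bash
python3 look.py w2|head -7;python3 - <<'E'
from h import *
cv2.imwrite("pics/s2.png",cv2.resize(bot.read_camera("scene")[180:330,200:400,::-1],None,fx=4,fy=4))
E
```

```text
4.25 [ 0.5468 -0.1488  0.1157] 
 [[ 0.068  0.998  0.004]
 [ 0.998 -0.068 -0.001]
 [-0.001  0.004 -1.   ]] 0.5178618490092256 [ 0.3  0.3 -0.1]
catch_top 0.81 [0.686 0.414] [ 0.5164 -0.1702  0.094 ]
lug 0.74 [0.664 0.583] [ 0.5721 -0.1666  0.096 ]
cover_front 0.83 [0.231 0.356] [ 0.5065 -0.061   0.071 ]
```

View pics/w2.png

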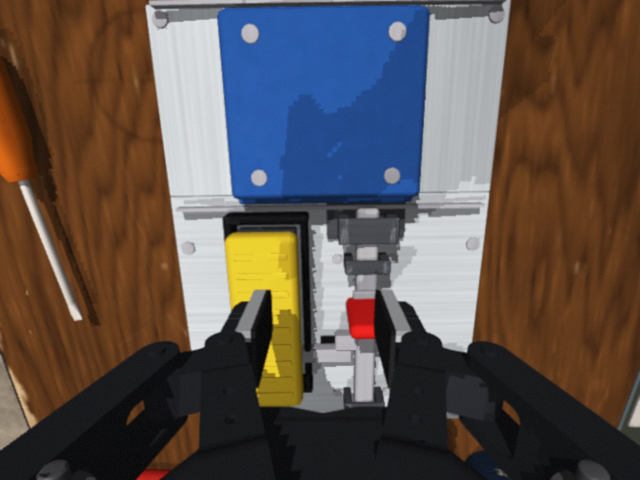

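View pics/s2.png

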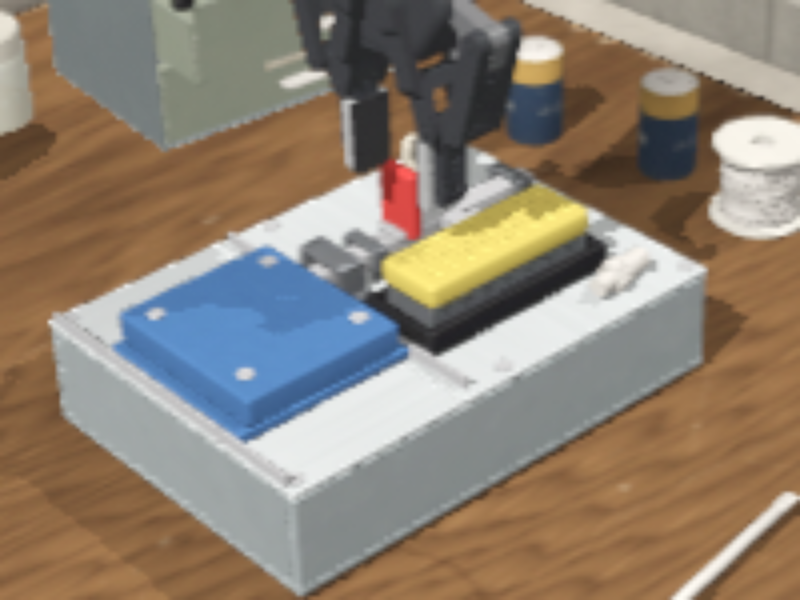

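Fingers straddle as planned: left tip over the catch, right tip beside the lug at (362,318), so far in the air. Next is a small shift left, then down by steps with force checks.

servo_tool --pt "0 0.027 0 0 0 0 0.48" --pt "0 0.027 -0.05 0 0 0 0.48" --pt "0 0.027 -0.1 0 0 0 0.48" --pt "0 0.027 -0.1 0 0 0 0.48"

```text
time: 5.15
tool_pos: [0.5437, -0.1439, 0.0958]
tcp_rot: [-2.294, -2.142, 0.003]
wrist_force: [0.4, 0.1, -0.3]
width: 0.522
grip_force: 0.0
```

servo_tool --pt "0 0 -0.03 0 0 0 0.48" --pt "0 0 -0.05 0 0 0 0.48" --pt "0 0 -0.05 0 0 0 0.48"

```text
time: 5.45
tool_pos: [0.5452, -0.1444, 0.0903]
tcp_rot: [-2.296, -2.144, 0.0]
wrist_force: [-1.5, 0.0, 3.5]
width: 0.518
grip_force: 1.8
```

servo_tool --pt "0 0 -0.03 0 0 0 0.48" --pt "0 0 -0.04 0 0 0 0.48" --pt "0 0 -0.04 0 0 0 0.48"

```text
time: 5.75
tool_pos: [0.5454, -0.1445, 0.0846]
tcp_rot: [2.296, 2.144, 0.001]
wrist_force: [-2.0, -0.3, 5.6]
width: 0.523
grip_force: 2.8
```

servo_tool --pt "0 0 -0.015 0 0 0 0.48" --pt "0 0 -0.015 0 0 0 0.48" --pt "0 0 -0.015 0 0 0 0.48"

```text
time: 6.05
tool_pos: [0.5455, -0.1445, 0.0829]
tcp_rot: [2.296, 2.144, 0.001]
wrist_force: [-1.2, 0.2, 7.3]
width: 0.521
grip_force: 3.6
```

servo_tool --pt "0 0 -0.012 0 0 0 0.48" --pt "0 0 -0.012 0 0 0 0.48" --pt "0 0 -0.012 0 0 0 0.48"

```text
time: 6.35
tool_pos: [0.5455, -0.1445, 0.0827]
tcp_rot: [2.296, 2.144, 0.0]
wrist_force: [-6.0, 1.3, 17.0]
width: 0.52
grip_force: 8.4
```

servo_tool --pt "0 0 0.007 0 0 0 0.48" --pt "-0.002 -0.03 0.007 0 0 0 0.48" --pt "-0.004 -0.06 0.007 0 0 0 0.48" --pt "-0.006 -0.09 0.007 0 0 0 0.48" --pt "-0.008 -0.12 0.007 0 0 0 0.48" --pt "-0.008 -0.12 0.007 0 0 0 0.48"

```text
time: 6.95
tool_pos: [0.5454, -0.1611, 0.0828]
tcp_rot: [2.297, 2.143, 0.006]
wrist_force: [-0.3, 6.6, 9.5]
width: 0.525
grip_force: 5.4
```

Lug contact is plausible at +6.6 N in y; continuing.

servo_tool --pt "-0.002 -0.03 0 0 0 0 0.48" --pt "-0.004 -0.06 0 0 0 0 0.48" --pt "-0.005 -0.08 0 0 0 0 0.48" --pt "-0.007 -0.1 0 0 0 0 0.48" --pt "-0.007 -0.1 0 0 0 0 0.48"

```text
time: 7.45
tool_pos: [0.5445, -0.176, 0.0828]
tcp_rot: [2.297, 2.142, 0.006]
wrist_force: [0.5, 6.0, 8.6]
width: 0.519
grip_force: 5.2
```

servo_tool --pt "-0.001 -0.02 0 0 0 0 0.48" --pt "-0.002 -0.04 0 0 0 0 0.48" --pt "-0.003 -0.04 0 0 0 0 0.48"

```text
time: 7.75
tool_pos: [0.5442, -0.182, 0.0828]
tcp_rot: [2.297, 2.143, 0.006]
wrist_force: [1.2, 7.2, 8.9]
width: 0.52
grip_force: 5.8
```

servo_tool --pt "-0.001 -0.01 0 0 0 0 0.48" --pt "-0.001 -0.02 0 0 0 0 0.48" --pt "-0.001 -0.02 0 0 0 0 0.48"

```text
time: 8.05
tool_pos: [0.5442, -0.1821, 0.0828]
tcp_rot: [-2.295, -2.141, -0.011]
wrist_force: [2.0, 16.3, 10.4]
width: 0.521
grip_force: 9.7
```

```bash
python3 - <<'E'
from h import *
im=bot.read_camera("wrist")[:,:,::-1]
for m in bot.mark_of("lug","wrist")[:2]: print(m["score"],atz("wrist",m["at"],.096))
cv2.imwrite("pics/w3.png",im)
E
```

```text
0.84 [ 0.5707281  -0.19793076  0.096     ]
```

View pics/w3.png

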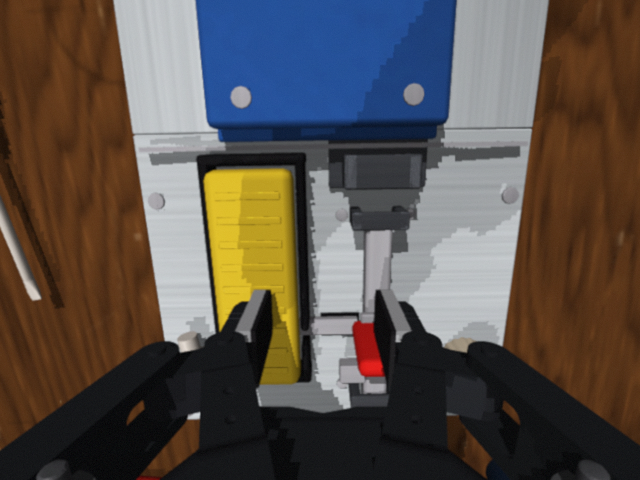

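The bolt is on its stop: the lug moved about 30 mm, and force rises without motion. Now I lift straight up so the catch rises.

servo_tool --pt "0 0.015 0.03 0 0 0 0.48" --pt "0 0.015 0.1 0 0 0 0.48" --pt "0 0.015 0.3 0 0 0 0.48" --pt "0 0.015 0.5 0 0 0 0.48" --pt "0 0.015 0.5 0 0 0 0.48"

```text
time: 8.65
tool_pos: [0.5456, -0.1853, 0.1609]
tcp_rot: [2.29, 2.139, 0.006]
wrist_force: [0.6, -0.4, 0.7]
width: 0.518
grip_force: 0.0
```

servo_tool --pt "-0.2 0.3 0 0 0 0 1" --pt "-0.4 0.6 0 0 0 0 1" --pt "-0.4 0.79 0 0 0 0 1" --pt "-0.4 0.79 0 0 0 0 1" --pt "-0.4 0.79 0 0 0 0 1" --pt "-0.4 0.79 0 0 0 0 1"

```text
time: 9.25
tool_pos: [0.4826, -0.0662, 0.156]
tcp_rot: [2.296, 2.144, -0.0]
wrist_force: [-0.3, -0.3, 0.0]
width: 0.001
grip_force: 0.0
```

```bash
python3 - <<'E'
from h import *
print(bot.read_state()["width"])
im=bot.read_camera("wrist")[:,:,::-1]
for t,z in dict(lug=.096,catch_top=.094,cover_front=.071).items():
  for n in["wrist","top"]:
    if n=="top": bot.read_camera(n)
    for m in bot.mark_of(t,n)[:1]: print(t,n,m["score"],atz(n,m["at"],z))
cv2.imwrite("pics/w4.png",im)
E
```

```text
0.00116559297043883
lug top 0.7 [ 0.56997182 -0.19790362  0.096     ]
catch_top wrist 0.7 [ 0.50541242 -0.05417442  0.094     ]
catch_top top 0.59 [ 0.51563039 -0.16688248  0.094     ]
cover_front wrist 0.86 [ 0.50733763 -0.06036224  0.071     ]
```

View pics/w4.png

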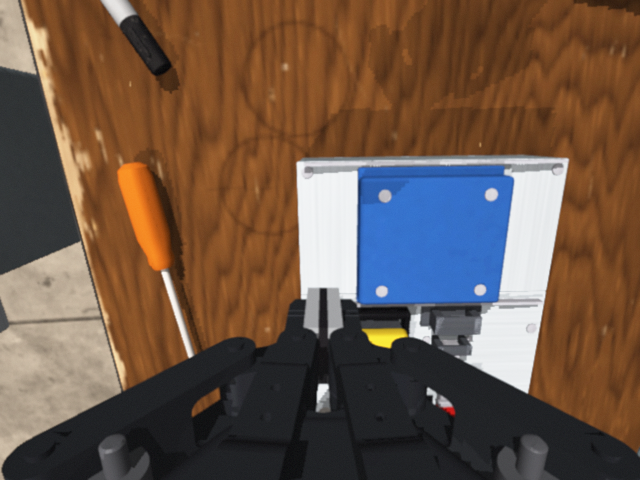

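The bolt stayed back (lug at y = -0.198) and the fingers are shut in front of the cover. Now I descend to the deck, stopping about 10 mm above it.

servo_tool --pt "-0.01 0.02 -0.2 0 0 0 1" --pt "-0.01 0.02 -0.4 0 0 0 1" --pt "-0.01 0.02 -0.5 0 0 0 1" --pt "-0.01 0.02 -0.56 0 0 0 1" --pt "-0.01 0.02 -0.56 0 0 0 1"

```text
time: 10.25
tool_pos: [0.4798, -0.0624, 0.0711]
tcp_rot: [-2.295, -2.143, 0.002]
wrist_force: [-0.4, 0.7, 1.2]
width: -0.002
grip_force: 0.0
```

servo_tool --pt "0.05 -0.003 0 0 0 0 1" --pt "0.1 -0.006 0 0 0 0 1" --pt "0.14 -0.008 0 0 0 0 1" --pt "0.18 -0.011 0 0 0 0 1" --pt "0.18 -0.011 0 0 0 0 1"

```text
time: 10.75
tool_pos: [0.5096, -0.0644, 0.0731]
tcp_rot: [2.295, 2.143, 0.003]
wrist_force: [-0.8, -0.1, 0.4]
width: 0.002
grip_force: 0.0
```

```bash
python3 - <<'E'
from h import *
for n in ["wrist","scene"]:
    im=bot.read_camera(n)[:,:,::-1]
    for m in bot.mark_of("cover_front",n)[:2]: print(n,m["score"],atz(n,m["at"],.071))
cv2.imwrite("pics/s5.png",cv2.resize(im[180:330,200:400],None,fx=4,fy=4))
E
```

```text
wrist 0.82 [ 0.5220877  -0.06117869  0.071     ]
```

View pics/s5.png

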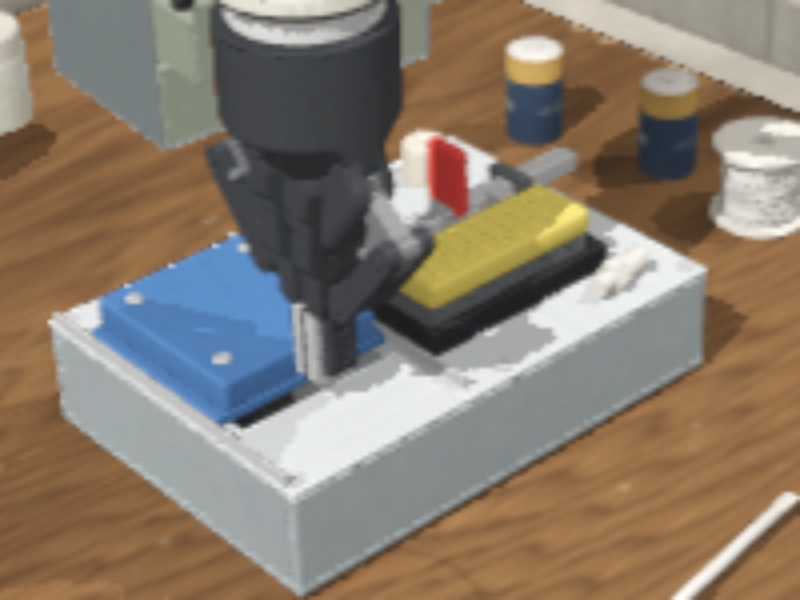

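The cover is sliding (about 15 mm so far). The catch is up and the bolt is back. I keep pushing.

servo_tool --pt "0.05 -0.003 0 0 0 0 1" --pt "0.1 -0.006 0 0 0 0 1" --pt "0.15 -0.009 0 0 0 0 1" --pt "0.2 -0.012 0 0 0 0 1" --pt "0.25 -0.015 0 0 0 0 1" --pt "0.3 -0.018 0 0 0 0 1" --pt "0.32 -0.02 0 0 0 0 1"

```text
time: 11.65
tool_pos: [0.5568, -0.0672, 0.0722]
tcp_rot: [2.296, 2.144, 0.001]
wrist_force: [-2.8, 0.6, -1.1]
width: -0.006
grip_force: 1.2
```

servo_tool --pt "0.02 -0.001 0 0 0 0 1" --pt "0.04 -0.002 0 0 0 0 1" --pt "0.04 -0.002 0 0 0 0 1"

```text
time: 11.95
tool_pos: [0.5623, -0.0677, 0.0724]
tcp_rot: [2.296, 2.144, 0.001]
wrist_force: [-0.6, 0.1, -0.2]
width: -0.0
grip_force: 0.5
```

servo_tool --pt "0.015 -0.001 0 0 0 0 1" --pt "0.03 -0.002 0 0 0 0 1" --pt "0.03 -0.002 0 0 0 0 1"

```text
time: 12.25
tool_pos: [0.5637, -0.0677, 0.0721]
tcp_rot: [-2.293, -2.141, 0.006]
wrist_force: [-9.5, 1.2, 7.1]
width: 0.002
grip_force: 5.7
```

The stop is reached (9.5 N, and travel matches 70 mm). One small extra push, then retreat.

servo_tool --pt "0.01 0 0 0 0 0 1" --pt "0.01 0 0 0 0 0 1" --pt "-0.05 0.003 0 0 0 0 1" --pt "-0.08 0.005 0.05 0 0 0 1" --pt "-0.08 0.005 0.3 0 0 0 1" --pt "-0.08 0.005 0.7 0 0 0 1" --pt "-0.08 0.005 1 0 0 0 1" --pt "-0.08 0.005 1 0 0 0 1" --pt "-0.08 0.005 1 0 0 0 1"

```text
time: 13.15
tool_pos: [0.5568, -0.0676, 0.2264]
tcp_rot: [2.291, 2.139, 0.008]
wrist_force: [-0.5, 0.2, -0.2]
width: -0.002
grip_force: 0.0
```

servo_tool --pt "-0.2 0 0.3 0 0 0 1" --pt "-0.5 0 0.5 0 0 0 1" --pt "-0.5 0 0.5 0 0 0 1" --pt "-0.5 0 0.5 0 0 0 1" --pt "-0.5 0 0.5 0 0 0 1"

```text
time: 13.65
tool_pos: [0.4791, -0.067, 0.2953]
tcp_rot: [-2.295, -2.143, 0.002]
wrist_force: [-0.3, -0.1, -0.8]
width: -0.002
grip_force: 0.0
```

```bash
python3 look.py w6; python3 - <<'E'
from h import *
im=bot.read_camera("scene")[:,:,::-1]
cv2.imwrite("pics/s6.png",np.vstack([cv2.resize(cv2.imread("pics/w6.png"),(400,300)),cv2.resize(im[180:330,200:400],(400,300))]))
E
```

```text
13.65 [ 0.4791 -0.067   0.2953] 
 [[ 0.069  0.998 -0.002]
 [ 0.998 -0.069  0.   ]
 [ 0.    -0.002 -1.   ]] -0.0016056335571022118 [-0.3 -0.1 -0.8]
catch_top 0.74 [0.64  0.566] [ 0.5138 -0.1694  0.094 ]
lug 0.62 [0.677 0.65 ] [ 0.5706 -0.1933  0.096 ]
cover_front 0.8 [0.415 0.65 ] [ 0.5764 -0.0616  0.071 ]
test_box 0.69 [0.529 0.602] [ 0.5555 -0.1434  0.    ]
loose_knob 0.9 [0.695 0.694] [ 0.6142 -0.2286  0.06  ]
loose_adapter 0.58 [0.418 0.648] [ 0.5786 -0.0652  0.06  ]
catch_top 0.91
[[0.4877, -0.1176], [0.5297, -0.105], [0.5602, -0.206], [0.5152, -0.2208]]
cover 0.59
[[0.5693, -0.1263], [0.5746, -0.0121], [0.6726, -0.0232], [0.6762, -0.1392]]
```

View pics/s6.png

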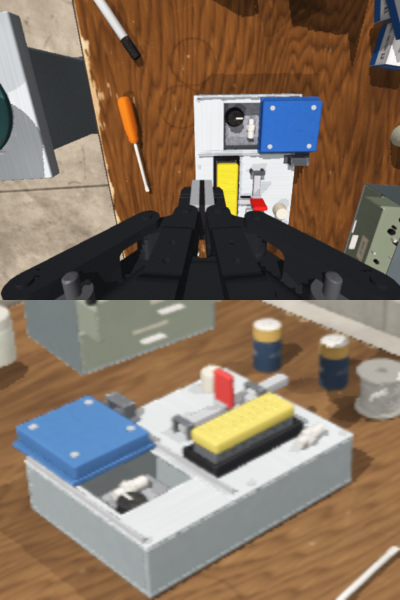

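The cover is open 70 mm (front at x = 0.576, was 0.5065). The bolt is held back, the catch is up, and the loose parts have not moved.

```bash
python3 -c "
from workcell import bot
print(bot.finish_job())"
```

```text
the job is handed in; nothing more can be done
None
```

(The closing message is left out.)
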